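# Put the tower of storage jars right

## Robot

A 6-joint arm with a two-finger parallel gripper is mounted at the origin on a cart in front of the work surface, level with it; the furniture and walls round the work are solid. World frame = base frame: x ahead of the robot, y to its left, z up, the work surface at z = 0. Lengths are in m, angles in rad, forces in N, time in s.
With the tool pointing down it reaches from about 0.35 to 0.85 m from the base axis. Payload 8.1 kg.
Tool frame: the origin (TCP) lies at the very end of the fingers, on their centre line; the grasp point (between the pads) lies 19 mm behind it; z points along the fingers, y is the line along which they close (so a half turn about z gives the same grasp; the last joint's range is limited). The gripper opens to 93 mm and grips with 3 to 60 N. Pads are 15 mm wide; open, the fingers measure 128 mm over their backs; the gripper's body (75 mm by 188 mm) begins 65 mm behind the grasp point.
Start: joints at [-1.241, 0.13, 1.488, -0, 1.523, -0.085], TCP at [0.242, -0.549, 0.219] pointing down, gripper open.
Joint ranges: [-2.96, 2.96], [-0.89, 2.26], [0.02, 2.5], [-1.34, 4.48], [0, 2.73], [-2.66, 2.66]. Speed limits (rad/s): [2.39, 2.39, 2.79, 3.14, 3.14, 3.14].

## Interface

Orientations are given as a rotation vector (axis times angle).
In Python, from plant import monitor, eyes, ticket gives the robot as it stands.
- The arm moves only by the tool arm_command, never from a script. Its argument "deltas" is a list that holds one entry, the list of rows, each a list of 6 numbers: the shift along the world's x, y, z in cm, then the turn, a rotation vector about the world's x, y, z in degrees. In form: [[[tx, ty, tz, rx, ry, rz], ...]]. A call has 1 to 12 rows; each row shifts and turns the commanded pose from where the row before left it; what a row does not reach is not made up. A row lasts 1/12 s, in which the tool goes at most 41.7 mm and 7.16 degrees, less where a joint would pass 70% of its speed; a pose out of reach is approached as far as the arm can. A call is refused whole if a number of a shift passes 4.17 or a number of a turn 7.16, either way. A call with a gripper value outside its range is refused whole. "gripper" is the opening, from -1 (shut) to 1 (fully open), set as the call begins (left out, the last holds). The fingers move at their own pace and stop on an object; "squeeze" is the grip in N (left out, the last holds). Time passes only in rows, so rows that do not move let the fingers close. It gives the time, the measured TCP pose, the force, the opening and the grip force at its end, in the units of the state.
- monitor.read_state(): the state, without advancing time (a new reading comes with each control period).
- eyes.read_camera(name): name is "scene" or "side" or "wrist"; returns the picture (480x640x3 uint8, blue, green, red); there is no depth.
- eyes.camera_model(name): a dict with "fx", "fy", "cx", "cy" (pixels), "rvec" (rotation vector, rad) and "tvec" (3), from world to camera coordinates, as OpenCV has them. Camera axes: x right, y down, z forward; pixel columns grow to the right and rows downward; lengths in m; the calibration is good to about 2 mm. A picture is of the moment at which its call begins: read the wrist's pose just before it. camera_model takes no time and is no camera call; for the wrist camera it gives the pose at the moment of the call.
- ticket.close_job(): hands the job in; it is judged then, once.
The state is a dict: "t": time; "q": joint angles; "dq": joint speeds; "joint_torque": joint torques, N m; "tool_pos": TCP position; "orientation": TCP orientation; "force": force on the tool from outside, world axes, zero at the start; "wrist_torque": the same for the moment, N m; "opening": finger opening in m; "gripper_force": force on a finger pad.
Only numpy, scipy, OpenCV 4.12 (cv2) and the standard library are available. Lean on these libraries where they do the work, as an engineer would, in place of code of your own. Each camera call takes 0.05 s, during which the arm holds its last target. There are 200 camera calls.

## Task

The round storage jars belong in one tower on the round mat, but somebody has put the square jar on top of the largest one. First set the square jar upright in the middle of the square mat, then stack the medium, the small and the tiny round jar in that order on the large one, each sitting upright inside the raised rim of the jar below. Leave the large jar standing in the middle of the round mat, knock no jar over, and do not push the mug or the kitchen timer about.

Things in the scene. Friction and masses are not known exactly. Their poses are not given: they have to be found in the camera images.
- round_mat: round cork mat fixed to the worktop, 130 mm across, 8 mm thick; origin at the centre of its underside, on the worktop, z up
- square_mat: square cork mat fixed to the worktop, 90 x 90 mm, 6 mm thick; origin at the centre of its underside, on the worktop, z up, x and y along its sides; empty at the start
- jar_large: large round white stoneware jar, 100 mm across, 60 mm high, 0.6 kg, standing on the middle of the round mat with the square jar on top; its wooden lid is fixed, flat, 86 mm across, and lies 4 mm below the top of a rim 7 mm thick. Need not be lifted. Origin at the centre of its underside, z up
- jar_medium: medium round white stoneware jar, straight-sided, 62 mm across, 45 mm high, about 0.2 kg, standing on the worktop; its fixed flat wooden lid, 56 mm across, lies 4 mm below the top of a rim 3 mm thick. Origin at the centre of its underside, z up
- jar_small: small round white stoneware jar, straight-sided, 40 mm across, 40 mm high, about 0.1 kg, standing on the worktop; its fixed flat wooden lid, 34 mm across, lies 4 mm below the top of a rim 3 mm thick. Origin at the centre of its underside, z up
- jar_tiny: tiny round white stoneware jar, straight-sided, 22 mm across, 36 mm high, about 0.04 kg, standing on the worktop; its fixed wooden lid is the flat top, without a rim. Origin at the centre of its underside, z up
- jar_square: square white stoneware jar with a fixed flat wooden lid without a rim, 46 x 46 mm, 45 mm high, about 0.18 kg; at the start it stands on the lid of the large jar, its underside 64 mm above the worktop. Origin at the centre of its underside, z up, x and y square to its sides
- mug: bystander: plain white mug with a handle (not the patterned mug at the far left), 79 x 114 mm, 89 mm high, standing on the worktop beyond the work. Origin on its underside, in the middle of its outline, handle included
- timer: bystander: round kitchen timer, teal top on white base, 67 mm across, 57 mm high, standing on the worktop beyond the work. Origin at the centre of its underside

How it is judged:
By the outcome, as a careful person would: the job done as asked, in the order asked, and still so for the second after the job is handed in, with the robot touching nothing.
It also fails if it takes over 133 s, if anything falls off the work surface, if the arm or the gripper's body presses on something with over 40 N, if the wrist force passes 120 N, or if a joint passes its speed limit or range.

## Working session

There is one attempt and no reset: what is moved stays moved. The work goes in short steps, Python scripts to look and compute and a tool call to move; the robot and the scene stay as the last step left them, time stands still between calls to the robot, and variables do not carry over. Pictures are saved under pics/ and viewed, at most 17 in all, crops included, and the job is handed in when it is done.

Besides the shell and the picture viewer there is one more tool, called by a JSON object that holds its "name" and its "arguments", one argument or row to a line. arm_command: Moves the arm, as the interface text tells. Its arguments: {"type":"object","properties":{"deltas":{"type":"array"},"gripper":{"type":"number"},"squeeze":{"type":"number"}},"required":["deltas"]}

```bash
mkdir -p pics; ls
cat > h.py <<'E'
import numpy as np, cv2
from plant import monitor, eyes, ticket
def cam(n):
    m=eyes.camera_model(n); K=np.array([[m['fx'],0,m['cx']],[0,m['fy'],m['cy']],[0,0,1.]])
    return K,cv2.Rodrigues(np.array(m['rvec'],float))[0],np.array(m['tvec'],float).reshape(3)
def snap(n,f):
    im=np.array(eyes.read_camera(n)); cv2.imwrite('pics/'+f,im); return im
def ray(c,u,v,z):
    K,R,t=c; d=R.T@np.linalg.inv(K)@np.array([u,v,1.]); o=-R.T@t
    return o+d*(z-o[2])/d[2]
def proj(c,p):
    K,R,t=c; q=K@(R@np.asarray(p,float)+t); return q[:2]/q[2]
E
python3 - <<'E'
from h import *
for n in ['scene','side','wrist']:
    snap(n,n+'0.png'); K,R,t=cam(n); print(n,K[0,0],(-R.T@t).round(3),R[2].round(3))
print(monitor.read_state())
E
```

```text
pics
scene 571.9650315055936 [0.018 0.452 0.785] [ 0.567 -0.488 -0.663]
side 514.7810329903771 [ 0.204 -0.842  0.519] [ 0.429  0.779 -0.457]
wrist 334.4581501886098 [ 0.316 -0.516  0.385] [-0.271 -0.118 -0.955]
{'t': 0.15, 'q': array([-1.24139713e+00,  1.30999967e-01,  1.48903126e+00,  1.27670053e-05,
        1.52301793e+00, -8.53791204e-02]), 'dq': array([ 0.00092019, -0.00333544, -0.00333157,  0.00132701, -0.00065484,
        0.00081441]), 'joint_torque': array([ 4.95269469e-04, -5.60475898e+01, -4.92337561e+01,  7.67844357e-02,
        3.04860889e-02, -5.52332904e-05]), 'tool_pos': array([ 0.24168327, -0.54868239,  0.21781993]), 'orientation': array([-3.07285807e+00, -6.46572913e-01,  2.58449675e-04]), 'force': array([0.51711644, 0.71026048, 0.09922614]), 'wrist_torque': array([-0.0017988 , -0.04088272,  0.02055816]), 'gripper_force': 0.0, 'opening': 0.09323806085394136}
```

View pics/scene0.png

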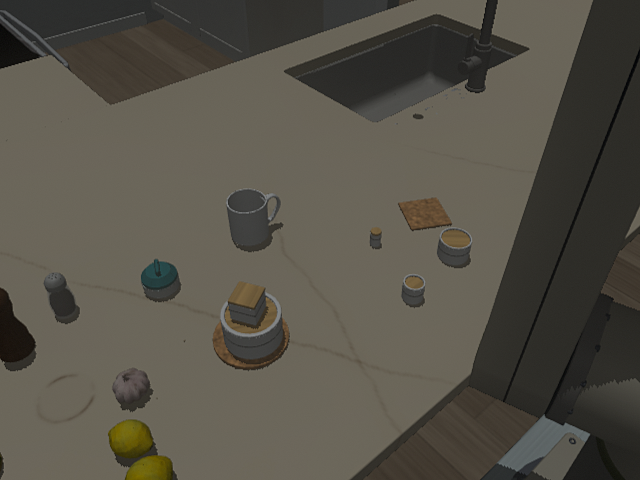

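View pics/side0.png

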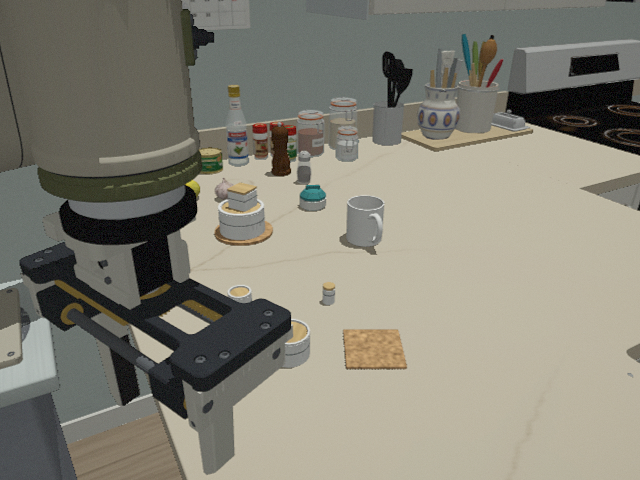

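Scene view: stack at about (250,325), square mat (425,213), medium (455,245), small (413,289), tiny (376,237), mug (250,218), timer (160,280). The side view agrees, with the arm hiding part of the medium and small jars. Next I measure the wood-coloured blobs.

```bash
cat > m.py <<'E'
from h import *
def blobs(im,amin=25,s=85):
    hsv=cv2.cvtColor(im,cv2.COLOR_BGR2HSV)
    m=cv2.inRange(hsv,(5,s,60),(24,255,255))
    cs,_=cv2.findContours(m,cv2.RETR_EXTERNAL,cv2.CHAIN_APPROX_NONE)
    return m,[c for c in cs if cv2.contourArea(c)>amin]
E
python3 - <<'E'
from m import *
for n in ['scene','side']:
    im=cv2.imread(f'pics/{n}0.png'); c=cam(n); m,B=blobs(im)
    for b in B:
        M=cv2.moments(b); u,v=M['m10']/M['m00'],M['m01']/M['m00']
        if n=='scene' and not(180<u<500 and 170<v<380): continue
        if n=='side' and not(150<u<450 and 170<v<400): continue
        print(n,round(u,1),round(v,1),M['m00'],[ (z,ray(c,u,v,z)[:2].round(4)) for z in (.006,.036,.041,.109)])
        if M['m00']>300: 
            r=cv2.minAreaRect(b); q=cv2.boxPoints(r)
    v=cv2.resize(im[170:370,200:490] if n=='scene' else im[170:380,200:420],None,fx=2.7,fy=2.7,interpolation=cv2.INTER_CUBIC); mm=cv2.resize(m[170:370,200:490],None,fx=2.7,fy=2.7,interpolation=0)
    if n=='scene':
        cv2.drawContours(im,B,-1,(0,255,0),1)
        w=cv2.resize(im[170:370,200:490],None,fx=2.7,fy=2.7,interpolation=0)
        cv2.imwrite('pics/c1.png',w)
E
```

```text
scene 236.8 347.2 600.5 [(0.006, array([0.5536, 0.1731])), (0.036, array([0.533 , 0.1839])), (0.041, array([0.5296, 0.1857])), (0.109, array([0.4828, 0.21  ]))]
scene 254.6 319.6 484.0 [(0.006, array([0.5825, 0.1157])), (0.036, array([0.5608, 0.1287])), (0.041, array([0.5572, 0.1309])), (0.109, array([0.5079, 0.1602]))]
scene 246.0 294.5 590.0 [(0.006, array([0.6408, 0.093 ])), (0.036, array([0.6169, 0.1069])), (0.041, array([0.6129, 0.1092])), (0.109, array([0.5585, 0.1405]))]
scene 413.7 282.1 141.5 [(0.006, array([ 0.4623, -0.1629])), (0.036, array([ 0.4452, -0.1392])), (0.041, array([ 0.4423, -0.1352])), (0.109, array([ 0.4035, -0.0815]))]
scene 455.4 238.1 348.5 [(0.006, array([ 0.4902, -0.3184])), (0.036, array([ 0.472 , -0.2887])), (0.041, array([ 0.469 , -0.2837])), (0.109, array([ 0.4278, -0.2165]))]
scene 375.5 230.6 53.5 [(0.006, array([ 0.612 , -0.2115])), (0.036, array([ 0.5891, -0.1859])), (0.041, array([ 0.5853, -0.1817])), (0.109, array([ 0.5334, -0.1237]))]
scene 424.3 213.2 1078.5 [(0.006, array([ 0.5842, -0.3302])), (0.036, array([ 0.5624, -0.3   ])), (0.041, array
[... 846 characters left out ...]
171, -0.0785])), (0.109, array([ 0.301 , -0.1872]))]
side 328.6 285.7 60.5 [(0.006, array([ 0.6082, -0.1503])), (0.036, array([ 0.5846, -0.1908])), (0.041, array([ 0.5807, -0.1975])), (0.109, array([ 0.5271, -0.2892]))]
side 245.8 236.6 347.5 [(0.006, array([0.5468, 0.1053])), (0.036, array([0.5267, 0.0499])), (0.041, array([0.5234, 0.0407])), (0.109, array([ 0.478 , -0.0849]))]
side 237.1 208.5 90.0 [(0.006, array([0.5833, 0.2554])), (0.036, array([0.5611, 0.1912])), (0.041, array([0.5575, 0.1805])), (0.109, array([0.5072, 0.035 ]))]
side 241.4 188.2 181.5 [(0.006, array([0.6402, 0.3743])), (0.036, array([0.6147, 0.3031])), (0.041, array([0.6105, 0.2912])), (0.109, array([0.5527, 0.13  ]))]
```

View pics/c1.png

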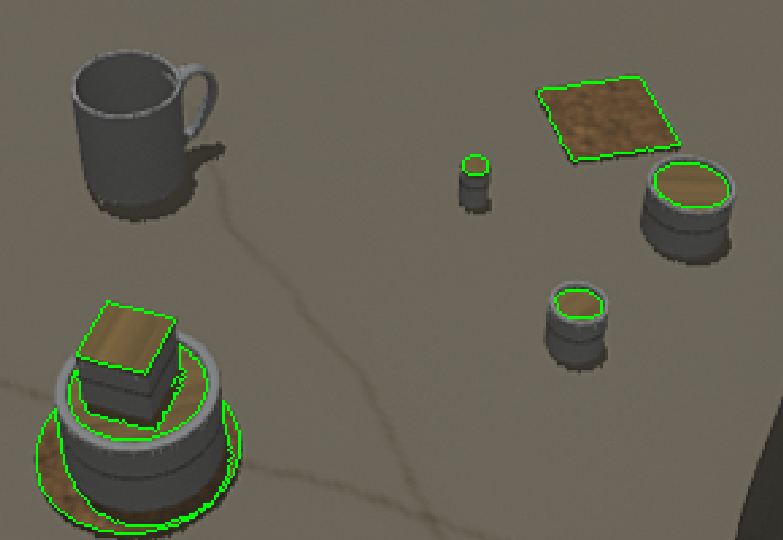

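The crop shows clean lid outlines: square lid, the three round lids and the square mat. I'll take the corner geometry of the two squares, plus the wrist camera offset.

```bash
cat >> m.py <<'E'
def quad(c,b,z):
    h=cv2.convexHull(b); 
    for e in np.arange(.01,.15,.005):
        q=cv2.approxPolyDP(h,e*cv2.arcLength(h,True),True)
        if len(q)==4: break
    P=np.array([ray(c,*p,z)[:2] for p in q[:,0,:].astype(float)])
    A=P[[0,2]];B=P[[1,3]]  # diagonals' intersection
    s=np.linalg.solve(np.array([A[1]-A[0],-(B[1]-B[0])]).T,B[0]-A[0]); C=A[0]+s[0]*(A[1]-A[0])
    e=np.roll(P,-1,0)-P; a=np.degrees(np.arctan2(e[:,1],e[:,0]))%90
    return C.round(4),np.linalg.norm(e,axis=1).round(4),a.round(1)
def disc(c,b,z):
    P=np.array([ray(c,*p,z)[:2] for p in b[:,0,:].astype(float)])
    (x,y),(w,h),_=cv2.fitEllipse(P.astype(np.float32)); return round(x,4),round(y,4),round(w,4),round(h,4)
E
python3 - <<'E'
from m import *
from scipy.spatial.transform import Rotation as Ro
im=cv2.imread('pics/scene0.png'); c=cam('scene'); m,B=blobs(im)
for b in B:
    M=cv2.moments(b); u,v=M['m10']/M['m00'],M['m01']/M['m00']
    if abs(u-246)<3 and abs(v-294)<3: print('sqjar',quad(c,b,.109))
    if abs(u-424)<3 and abs(v-213)<3: print('mat',quad(c,b,.006))
im=cv2.imread('pics/side0.png'); c=cam('side'); m,B=blobs(im)
for b in B:
    M=cv2.moments(b); u,v=M['m10']/M['m00'],M['m01']/M['m00']
    if abs(u-241)<3 and abs(v-188)<3: print('sqjar',quad(c,b,.109))
    if abs(u-373)<3 and abs(v-349)<3: print('mat',quad(c,b,.006))
s=monitor.read_state(); T=Ro.from_rotvec(s['orientation']).as_matrix(); K,R,t=cam('wrist'); o=-R.T@t
print('cam in tool',(T.T@(o-s['tool_pos'])).round(3),'axis in tool',(T.T@R[2]).round(3)); print(T.round(3))
E
```

```text
sqjar (array([0.5584, 0.1406]), array([0.0445, 0.0443, 0.0429, 0.0449]), array([29.1, 30.9, 29.8, 32.9]))
mat (array([ 0.5852, -0.333 ]), array([0.0873, 0.0877, 0.0851, 0.0834]), array([64.1, 61.1, 61.3, 62.5]))
mat (array([ 0.5802, -0.3348]), array([0.0896, 0.086 , 0.0873, 0.0872]), array([61. , 60.4, 61.8, 61.9]))
sqjar (array([0.5518, 0.1313]), array([0.0485, 0.0422, 0.0436, 0.0424]), array([39.8, 31. , 40.6, 37.8]))
cam in tool [ 0.082 -0.001 -0.167] axis in tool [-0.296  0.     0.955]
[[ 0.915  0.403 -0.   ]
 [ 0.403 -0.915  0.001]
 [ 0.    -0.001 -1.   ]]
```

View pics/wrist0.png

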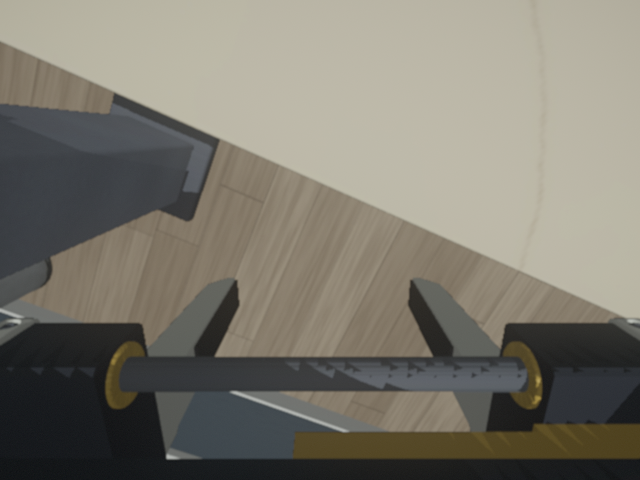

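The wrist view shows the finger pads at about (235,290) and (415,290), with only the worktop edge beyond. I'll move over the jars and look again.

{"name": "arm_command", "arguments": {
  "deltas": [
    [[2.6,2.9,0.8,0,0,0.7],[2.6,2.9,0.8,0,0,0.7],[2.6,2.9,0.8,0,0,0.7],[2.6,2.9,0.8,0,0,0.7],[2.6,2.9,0.8,0,0,0.7],[2.6,2.9,0.8,0,0,0.7],[2.6,2.9,0.8,0,0,0.7],[2.6,2.9,0.8,0,0,0.7],[2.6,2.9,0.8,0,0,0.7],[2.6,2.9,0.8,0,0,0.7],[0,0,0,0,0,0],[0,0,0,0,0,0]]
  ],
  "gripper": 1,
  "squeeze": 15
}}

```text
t: 1.15
tool_pos: [0.503, -0.2575, 0.2988]
orientation: [3.027, 0.839, 0.0]
force: [-0.1, 0.9, 0.2]
opening: 0.0927
gripper_force: 0.0
```

```bash
cat >> m.py <<'E'
def tool():
    from scipy.spatial.transform import Rotation as Ro
    s=monitor.read_state(); T=Ro.from_rotvec(s['orientation']).as_matrix()
    print('t',round(s['t'],2),'pos',s['tool_pos'].round(4),'ydir',round(np.degrees(np.arctan2(T[1,1],T[0,1]))%180,1),'tilt',T[:2,2].round(4),'open',round(s['opening'],4),'F',s['force'].round(1),'g',round(s['gripper_force'],1))
    return s
def look(f,zs,smin=85):
    s=tool(); c=cam('wrist'); im=snap('wrist',f); m,B=blobs(im,100,smin)
    for b in B:
        M=cv2.moments(b); u,v=M['m10']/M['m00'],M['m01']/M['m00']
        p=ray(c,u,v,.03)
        print('px',round(u),round(v),M['m00'],'~',p[:2].round(3))
        for z in zs:
            if len(b)>20: print('   z',z,'disc',disc(c,b,z),'quad',quad(c,b,z))
    return im
E
python3 -c "
from m import *
look('w1.png',[.006,.036,.041])"
```

```text
t 1.15 pos [ 0.503  -0.2575  0.2988] ydir 121.0 tilt [ 0.0003 -0.0002] open 0.0927 F [-0.1  0.9  0.2] g 0.0
px 476 443 9345.5 ~ [ 0.28  -0.692]
   z 0.006 disc (0.318, -0.8049, 0.0704, 1.0879) quad (array([ 0.2357, -0.6701]), array([0.0747, 0.6176, 0.0578, 0.5978]), array([42.6, 31. , 26. , 32.5]))
   z 0.036 disc (0.3346, -0.7664, 0.0659, 1.017) quad (array([ 0.2576, -0.6404]), array([0.0698, 0.5774, 0.054 , 0.5589]), array([42.6, 31. , 26. , 32.5]))
   z 0.041 disc (0.3374, -0.76, 0.0651, 1.0052) quad (array([ 0.2613, -0.6355]), array([0.069 , 0.5707, 0.0534, 0.5524]), array([42.6, 31. , 26. , 32.5]))
px 527 375 1079.5 ~ [ 0.429 -0.672]
   z 0.006 disc (0.4164, -0.6933, 0.0529, 0.1348) quad (array([ 0.4031, -0.7072]), array([0.087 , 0.0677, 0.0503, 0.1006]), array([74.6, 27.5, 82.5, 40.4]))
   z 0.036 disc (0.4266, -0.6621, 0.0495, 0.126) quad (array([ 0.4142, -0.6751]), array([0.0813, 0.0633, 0.047 , 0.0941]), array([74.6, 27.5, 82.5, 40.4]))
   z 0.041 disc (0.4283, -0.6569, 0.0489, 0.1245) quad (array([ 0.416 , -0.6698]), array([0.0804, 0.0625, 0.0465, 0.093 ]), array([74.6, 27.
[... 2814 characters left out ...]
.0319, 0.0369, 0.1064]), array([76.7, 31. , 88.4, 43. ]))
   z 0.041 disc (0.5367, 0.0998, 0.0622, 0.0961) quad (array([0.511 , 0.0916]), array([0.058 , 0.0315, 0.0365, 0.1051]), array([76.7, 31. , 88.4, 43. ]))
px 18 4 264.5 ~ [0.516 0.151]
   z 0.006 disc (0.5135, 0.1705, 0.0097, 0.0487) quad (array([0.5083, 0.1793]), array([0.0232, 0.0265, 0.0053, 0.046 ]), array([54.3, 22.1, 15.1, 31. ]))
   z 0.036 disc (0.5173, 0.1454, 0.0091, 0.0455) quad (array([0.5125, 0.1536]), array([0.0217, 0.0247, 0.0049, 0.043 ]), array([54.3, 22.1, 15.1, 31. ]))
   z 0.041 disc (0.518, 0.1412, 0.009, 0.045) quad (array([0.5132, 0.1493]), array([0.0214, 0.0244, 0.0049, 0.0425]), array([54.3, 22.1, 15.1, 31. ]))
```

View pics/w1.png

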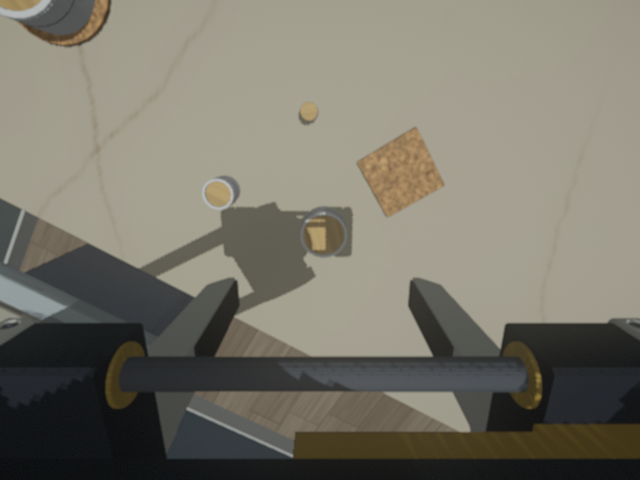

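The wrist view has the medium jar at (323,234), small at (218,194), tiny at (308,111), and the mat centre at (401,172) with its sides at 61.5° and 151.5°. Going over the square jar.

{"name": "arm_command", "arguments": {
  "deltas": [
    [[0.5,3.6,-0.5,0,0,0],[0.5,3.6,-0.5,0,0,0],[0.5,3.6,-0.5,0,0,0],[0.5,3.6,-0.5,0,0,0],[0.5,3.6,-0.5,0,0,0],[0.5,3.6,-0.5,0,0,0],[0.5,3.6,-0.5,0,0,0],[0.5,3.6,-0.5,0,0,0],[0.5,3.6,-0.5,0,0,0],[0.5,3.6,-0.5,0,0,0],[0.4,3.5,-0.5,0,0,0],[0,0,0,0,0,0]]
  ]
}}

```text
t: 2.2
tool_pos: [0.5549, 0.1395, 0.2414]
orientation: [-3.026, -0.836, 0.004]
force: [-0.1, 0.1, -0.2]
opening: 0.0933
gripper_force: 0.0
```

```bash
python3 -c "
from m import *
look('w2.png',[.008,.064,.109])" | grep -v '^ *z .*\[-'
```

```text
t 2.2 pos [0.5549 0.1395 0.2414] ydir 120.9 tilt [-0.003   0.0015] open 0.0933 F [-0.1  0.1 -0.2] g 0.0
px 477 443 9217.5 ~ [ 0.369 -0.232]
   z 0.008 disc (0.401, -0.3301, 0.061, 0.9362) quad (array([ 0.3324, -0.2171]), array([0.0639, 0.5427, 0.0507, 0.5197]), array([46.5, 31.3, 24.2, 32.6]))
   z 0.064 disc (0.4323, -0.2585, 0.0525, 0.8052) quad (array([ 0.3734, -0.1614]), array([0.055 , 0.4668, 0.0436, 0.447 ]), array([46.5, 31.3, 24.2, 32.6]))
   z 0.109 disc (0.4575, -0.201, 0.0456, 0.7) quad (array([ 0.4063, -0.1165]), array([0.0478, 0.4058, 0.0379, 0.3886]), array([46.5, 31.3, 24.2, 32.6]))
px 527 375 1073.5 ~ [ 0.499 -0.214]
   z 0.008 disc (0.4871, -0.2338, 0.0457, 0.1175) quad (array([ 0.4808, -0.2445]), array([0.0702, 0.0623, 0.0472, 0.0877]), array([75.9, 35.1, 88.4, 40.4]))
   z 0.064 disc (0.5064, -0.1756, 0.0393, 0.1011) quad (array([ 0.501 , -0.1849]), array([0.0604, 0.0536, 0.0406, 0.0754]), array([75.9, 35.1, 88.4, 40.4]))
   z 0.109 disc (0.5219, -0.129, 0.0341, 0.0879) quad (array([ 0.5172, -0.137 ]), array([0.0525, 0.0466, 0.0353, 0.0655]), array([75.9, 35.1, 88.
[... 1300 characters left out ...]
 0.0618, 0.06  ]), array([70.7, 75.4, 71.2, 67.3]))
   z 0.109 disc (0.5613, 0.1449, 0.0709, 0.0714) quad (array([0.5645, 0.1434]), array([0.0463, 0.0517, 0.0537, 0.0522]), array([70.7, 75.4, 71.2, 67.3]))
px 322 171 1924.0 ~ [0.59  0.163]
   z 0.008 disc (0.5468, 0.137, 0.1237, 0.1385) quad (array([0.5805, 0.119 ]), array([0.0371, 0.1218, 0.0907, 0.0886]), array([27.8, 28.6, 89.3,  0.2]))
   z 0.064 disc (0.5577, 0.1433, 0.1064, 0.1191) quad (array([0.5868, 0.1278]), array([0.0319, 0.1048, 0.0781, 0.0762]), array([27.8, 28.6, 89.3,  0.2]))
   z 0.109 disc (0.5665, 0.1483, 0.0925, 0.1035) quad (array([0.5918, 0.1348]), array([0.0277, 0.0911, 0.0679, 0.0663]), array([27.8, 28.6, 89.3,  0.2]))
```

View pics/w2.png

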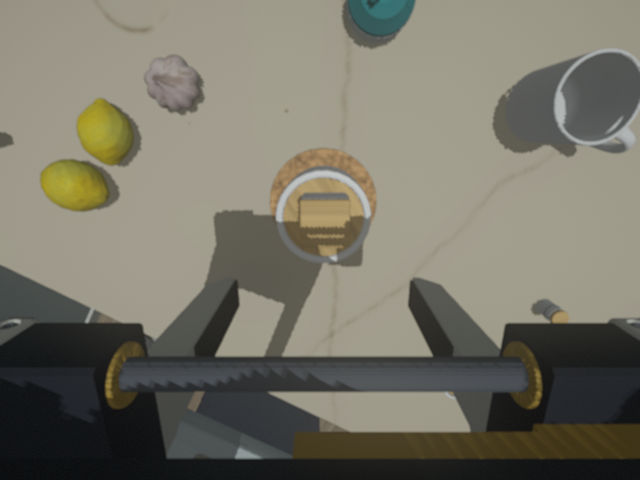

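The wrist view shows the large jar's ring centred at (323,216), and the square jar inside it with its lid spanning u 300–350 and the far edge at v 203 (near half shadowed). The jar's sides are nearly image-aligned. I'll work out its centre.

```bash
python3 -c "
from m import *
tool(); c=cam('wrist'); im=cv2.imread('pics/w2.png')
P=np.array([ray(c,u,v,.109)[:2] for u,v in ((300,203),(350,203))]); d=P[1]-P[0]; print(P.round(4),np.linalg.norm(d),np.degrees(np.arctan2(d[1],d[0])))
n=np.array([d[1],-d[0]])/np.linalg.norm(d); print('centre', P.mean(0)+n*.023,P.mean(0)-n*.023)
# white rim ring outline of the large jar at z .068
g=im[140:280,250:400].min(2); h=cv2.cvtColor(im,cv2.COLOR_BGR2HSV)[140:280,250:400]
m=((h[...,1]<40)&(h[...,2]>140)).astype('uint8'); cs,_=cv2.findContours(m,0,1); b=max(cs,key=cv2.contourArea)+np.array([250,140]); print('rim(lit part)',disc(c,b,.068),cv2.boundingRect(b))
cv2.imwrite('pics/c2.png',cv2.resize(im[140:280,240:410],None,fx=4.5,fy=4.25,interpolation=cv2.INTER_CUBIC))
"
```

```text
t 2.25 pos [0.5551 0.1369 0.2419] ydir 120.9 tilt [-0.0028 -0.0002] open 0.0932 F [ 0.6  1.1 -0.4] g 0.0
[[0.5625 0.167 ]
 [0.5858 0.128 ]] 0.04546641811092371 -59.107994243002246
centre [0.55443735 0.13573307] [0.59391163 0.15935046]
rim(lit part) (0.5659, 0.134, 0.1444, 0.1744) (250, 140, 150, 140)
```

View pics/c2.png

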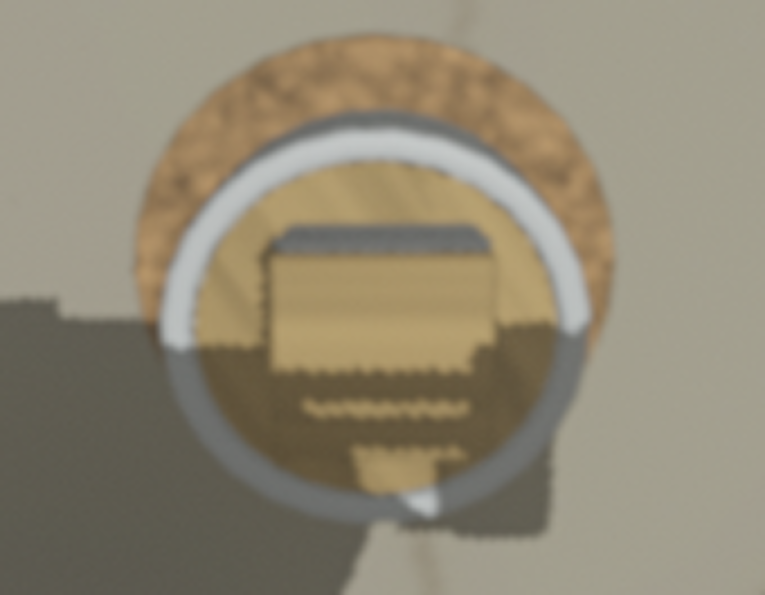

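Re-reading the crop puts the far lid edge at v≈199.5, and correcting for the settling of the pose gives a centre of about (0.5575, 0.140), in agreement with the scene camera. Descending now, then closing.

{"name": "arm_command", "arguments": {
  "deltas": [
    [[0.25,0.3,-2,0,0,0],[0,0,-3,0,0,0],[0,0,-3,0,0,0],[0,0,-3,0,0,0],[0,0,-2.5,0,0,0],[0,0,-1.5,0,0,0],[0,0,-1,0,0,0],[0,0,-0.6,0,0,0],[0,0,0,0,0,0],[0,0,0,0,0,0]]
  ]
}}

```text
t: 3.08
tool_pos: [0.559, 0.1381, 0.0785]
orientation: [3.029, 0.832, 0.002]
force: [0.1, 0.1, 0.9]
opening: 0.0929
gripper_force: 0.0
```

{"name": "arm_command", "arguments": {
  "deltas": [
    [[0,0,0,0,0,0],[0,0,0,0,0,0],[0,0,0,0,0,0],[0,0,0,0,0,0],[0,0,0,0,0,0],[0,0,0,0,0,0],[0,0,0,0,0,0],[0,0,0,0,0,0]]
  ],
  "gripper": -0.05,
  "squeeze": 12
}}

```text
t: 3.75
tool_pos: [0.5582, 0.1391, 0.0777]
orientation: [-3.029, -0.833, 0.0]
force: [-0.6, 2.0, 1.4]
opening: 0.0458
gripper_force: 0.6
```

```bash
python3 -c "
from m import *
tool()
im=snap('wrist','w3.png'); im2=snap('side','s3.png')
cv2.imwrite('pics/c3.png',np.hstack([cv2.resize(im,(400,300)),im2[130:280,170:370].repeat(2,0).repeat(2,1)]))
"
```

```text
t 3.75 pos [0.5582 0.1391 0.0777] ydir 120.8 tilt [-0.0001  0.0003] open 0.0458 F [-0.6  2.   1.4] g 0.6
```

View pics/c3.png

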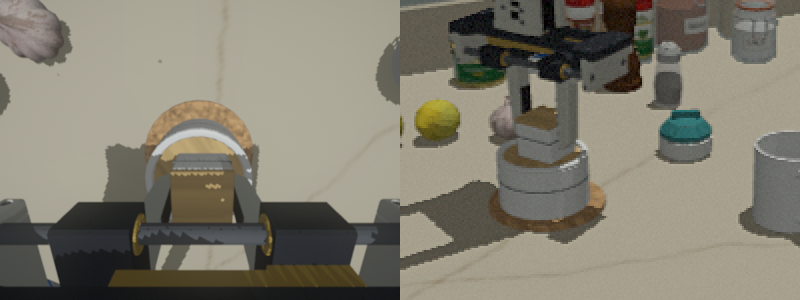

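The fingers straddle the square jar (opening 45.8 mm), standing evenly in the large jar. Firming the grip and lifting.

{"name": "arm_command", "arguments": {
  "deltas": [
    [[0,0,0,0,0,0],[0,0,0,0,0,0],[0,0,0,0,0,0],[0,0,0,0,0,0],[0,0,0.5,0,0,0],[0,0,1,0,0,0],[0,0,1.5,0,0,0],[0,0,1.5,0,0,0],[0,0,1.5,0,0,0],[0,0,1,0,0,0],[0,0,0,0,0,0],[0,0,0,0,0,0]]
  ],
  "gripper": -1,
  "squeeze": 15
}}

```text
t: 4.85
tool_pos: [0.5589, 0.1389, 0.1485]
orientation: [3.029, 0.833, 0.003]
force: [-0.4, 0.3, -1.5]
opening: 0.0457
gripper_force: 15.0
```

```bash
python3 -c "
from m import *
from scipy.spatial.transform import Rotation as Ro
s=tool(); c=cam('wrist'); im=snap('wrist','w4.png')
print('finger TCP px',proj(c,s['tool_pos']))
T=Ro.from_rotvec(s['orientation']).as_matrix()
# predicted far lid edge (tool x=+23mm) at lid height = TCP+31mm
for dx in (.019,.023,.027):
  for dy in (-.023,.023): print(dx,proj(c,s['tool_pos']+T@[dx,dy,-.0313]).round(1))
cv2.imwrite('pics/c4.png',cv2.resize(im[200:360,220:430],None,fx=3.6,fy=3.6,interpolation=cv2.INTER_CUBIC))
"
```

```text
t 4.85 pos [0.5589 0.1389 0.1485] ydir 120.8 tilt [0.0017 0.0001] open 0.0457 F [-0.4  0.3 -1.5] g 15.0
finger TCP px [324.50839871 290.01073148]
0.019 [272.9 282.4]
0.019 [376.7 282.4]
0.023 [272.5 274. ]
0.023 [377.1 274. ]
0.027 [272.1 265.6]
0.027 [377.5 265.6]
```

View pics/c4.png

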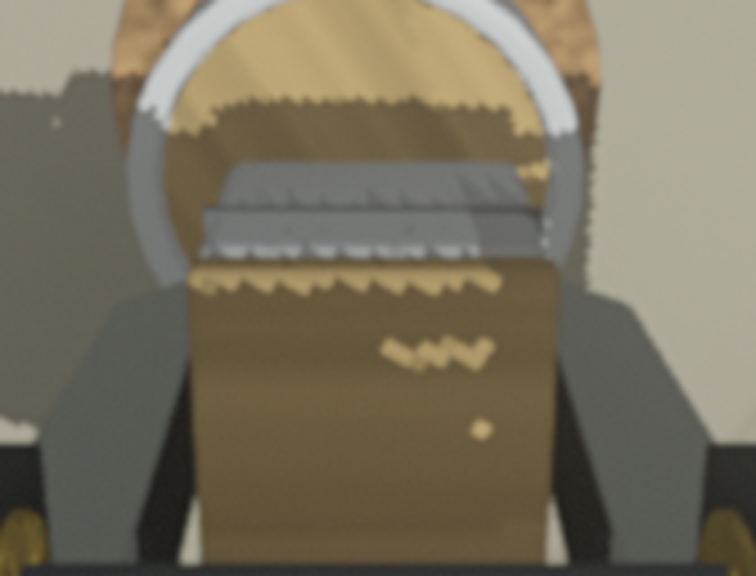

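The far lid edge is at v≈272.8 (274 predicted for a centred grip) and the sides at 272.8 and 375, so the jar is held centred. Carrying it toward the square mat while turning +30.7°.

{"name": "arm_command", "arguments": {
  "deltas": [
    [[0,-2,1,0,0,2.5],[-0.1,-3.9,0.5,0,0,2.5],[-0.1,-3.9,0.5,0,0,2.5],[-0.1,-3.9,0.5,0,0,2.5],[-0.1,-3.9,0.5,0,0,2.5],[-0.1,-3.9,0.5,0,0,2.5],[-0.1,-3.9,0.5,0,0,2.5],[-0.1,-3.9,0.5,0,0,2.5],[-0.1,-3.9,0.5,0,0,2.5],[-0.2,-3.9,0,0,0,2.5],[-0.2,-3.9,0,0,0,2.5],[-0.2,-3.9,0,0,0,2.5]]
  ]
}}

```text
t: 5.9
tool_pos: [0.5433, -0.3117, 0.1961]
orientation: [-2.707, -1.591, 0.001]
force: [-0.2, 0.4, -0.9]
opening: 0.0459
gripper_force: 15.0
```

{"name": "arm_command", "arguments": {
  "deltas": [
    [[-0.2,-3.9,0,0,0,0.7],[-0.2,-3.9,0,0,0,0],[-0.1,-2.2,0,0,0,0],[0,0,0,0,0,0],[0,0,0,0,0,0],[0,0,0,0,0,0],[0,0,0,0,0,0]]
  ]
}}

```text
t: 6.48
tool_pos: [0.5394, -0.4088, 0.1968]
orientation: [-2.698, -1.606, 0.0]
force: [0.3, 0.4, -2.2]
opening: 0.0458
gripper_force: 15.0
```

```bash
cat >> m.py <<'E'
def look2(f,specs,smin=85):
    """specs: (name,approx xy,z,kind)"""
    s=tool(); c=cam('wrist'); im=snap('wrist',f); m,B=blobs(im,100,smin)
    for n,xy,z,k in specs:
        best=None
        for b in B:
            M=cv2.moments(b); p=ray(c,M['m10']/M['m00'],M['m01']/M['m00'],z)[:2]; d=np.linalg.norm(p-xy)
            if best is None or d<best[0]: best=(d,b)
        if best[0]<.05:
            print(n,quad(c,best[1],z) if k=='q' else disc(c,best[1],z), cv2.boundingRect(best[1]))
        else: print(n,'not found',best[0])
E
python3 -c "
from m import *
look2('w5.png',[('mat',(.584,-.331),.006,'q'),('med',(.465,-.281),.041,'d'),('tiny',(.587,-.187),.036,'d'),('small',(.441,-.136),.036,'d')])"
```

```text
t 6.48 pos [ 0.5394 -0.4088  0.1968] ydir 151.5 tilt [-0.001   0.0012] open 0.0458 F [ 0.3  0.4 -2.2] g 15.0
mat (array([ 0.5846, -0.3306]), array([0.0856, 0.0864, 0.0867, 0.086 ]), array([61.8, 62.2, 61.6, 61.5])) (282, 80, 90, 92)
med (0.4639, -0.2791, 0.0513, 0.0527) (158, 109, 57, 60)
tiny not found 0.14245753568940364
small (0.4354, -0.1411, 0.0121, 0.0296) (49, 0, 34, 17)
```

View pics/w5.png

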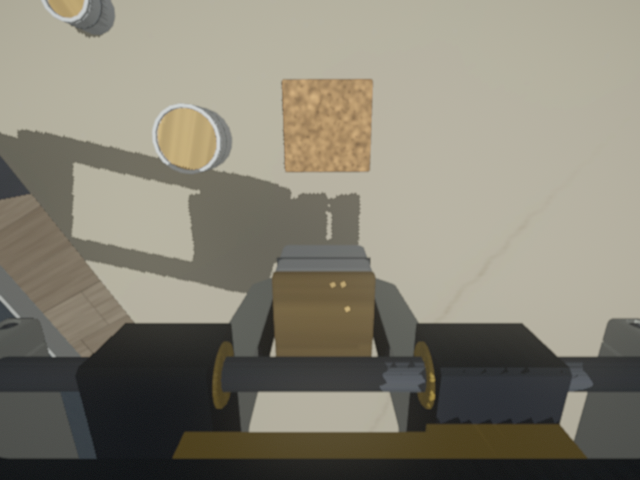

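The mat is square to the image at (327,125), directly ahead of the jar at (324,310), and the medium jar is at (190,138). Moving over the mat and lowering.

{"name": "arm_command", "arguments": {
  "deltas": [
    [[1.5,2.6,0,0,0,0],[1.5,2.6,0,0,0,0],[1.5,2.58,-1,0,0,0],[0,0,-3,0,0,0],[0,0,-3,0,0,0],[0,0,-3,0,0,0],[0,0,-3,0,0,0],[0,0,-2,0,0,0],[0,0,-1,0,0,0],[0,0,-0.8,0,0,0],[0,0,0,0,0,0],[0,0,0,0,0,0]]
  ]
}}

```text
t: 7.53
tool_pos: [0.5851, -0.3324, 0.0309]
orientation: [2.699, 1.605, 0.001]
force: [0.6, -0.3, -1.6]
opening: 0.0459
gripper_force: 15.0
```

{"name": "arm_command", "arguments": {
  "deltas": [
    [[0,0.1,-0.4,0,0,0],[0,0,-0.3,0,0,0],[0,0,-0.2,0,0,0],[0,0,-0.1,0,0,0],[0,0,-0.1,0,0,0],[0,0,0,0,0,0],[0,0,0,0,0,0]]
  ]
}}

```text
t: 8.12
tool_pos: [0.5845, -0.3315, 0.0197]
orientation: [2.7, 1.605, 0.0]
force: [-2.4, 1.7, 5.6]
opening: 0.0458
gripper_force: 15.0
```

```bash
python3 -c "
from m import *
tool();tool()
im=snap('wrist','w6.png');tool(); im2=snap('side','s6.png')
cv2.imwrite('pics/c6.png',np.hstack([cv2.resize(im,(400,300)),im2[250:400,270:470].repeat(2,0).repeat(2,1)]))
"
```

```text
t 8.12 pos [ 0.5845 -0.3315  0.0197] ydir 151.5 tilt [ 0.0004 -0.0003] open 0.0458 F [-2.4  1.7  5.6] g 15.0
t 8.12 pos [ 0.5845 -0.3315  0.0197] ydir 151.5 tilt [ 0.0004 -0.0003] open 0.0458 F [-2.4  1.7  5.6] g 15.0
t 8.17 pos [ 0.5845 -0.3315  0.0197] ydir 151.5 tilt [ 0.0004 -0.0003] open 0.0456 F [-3.2  2.1  5.6] g 15.0
```

View pics/c6.png

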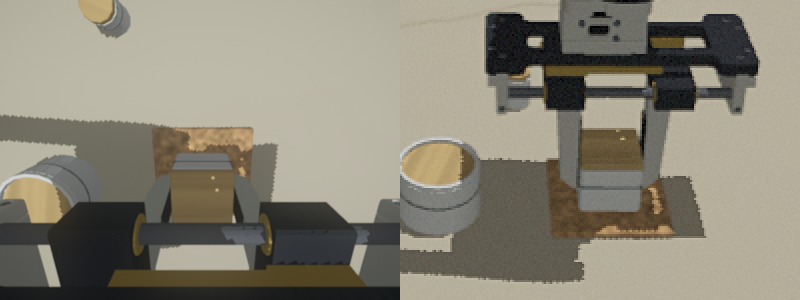

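The jar sits on the mat (5.6 N contact) and looks centred in both views. Releasing and rising.

{"name": "arm_command", "arguments": {
  "deltas": [
    [[0,0,0,0,0,0],[0,0,0,0,0,0],[0,0,0,0,0,0],[0,0,0,0,0,0],[0,0,0,0,0,0],[0,0,1,0,0,0],[0,0,2,0,0,0],[0,0,3,0,0,0],[-1.5,-2.6,2.5,0,0,0],[-1.5,-2.6,2.5,0,0,0],[-1.5,-2.6,2,0,0,0],[-1,-1.9,2,0,0,0]]
  ],
  "gripper": 0.7
}}

```text
t: 9.22
tool_pos: [0.5282, -0.4304, 0.1714]
orientation: [2.699, 1.604, -0.0]
force: [0.1, -0.7, -0.6]
opening: 0.0792
gripper_force: 0.0
```

{"name": "arm_command", "arguments": {
  "deltas": [
    [[-3,0.8,1,0,0,0],[-3,0.8,1,0,0,0],[-2,0,1,0,0,0],[0,0,0,0,0,0],[0,0,0,0,0,0],[0,0,0,0,0,0]]
  ]
}}

```text
t: 9.72
tool_pos: [0.4498, -0.4124, 0.1992]
orientation: [2.7, 1.605, 0.001]
force: [-0.4, 0.3, 0.9]
opening: 0.0791
gripper_force: 0.0
```

```bash
python3 -c "
from m import *
look2('w7.png',[('mat',(.584,-.331),.006,'q'),('sqj',(.584,-.331),.051,'q'),('med',(.465,-.281),.041,'d'),('tiny',(.587,-.187),.036,'d'),('small',(.441,-.136),.036,'d')])"
```

```text
t 9.72 pos [ 0.4498 -0.4124  0.1992] ydir 151.5 tilt [ 0.0009 -0.0005] open 0.0791 F [-0.4  0.3  0.9] g 0.0
mat (array([ 0.5834, -0.3302]), array([0.0865, 0.0866, 0.0858, 0.0867]), array([62. , 62.1, 62. , 62.6])) (359, 26, 96, 100)
sqj (array([ 0.5715, -0.3314]), array([0.0757, 0.0758, 0.0751, 0.0759]), array([62. , 62.1, 62. , 62.6])) (359, 26, 96, 100)
med (0.4648, -0.2789, 0.0522, 0.0525) (238, 52, 60, 65)
tiny not found 0.14288814483232393
small not found 0.14334008129457734
```

View pics/w7.png

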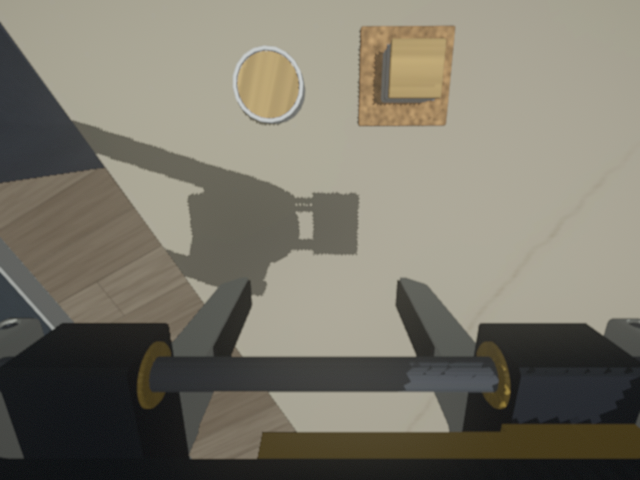

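The square jar stands upright inside the mat, its lid spanning about (388–446, 38–98) and the mat (359–455, 26–126). The offset between them is the parallax of its height, which I'll check numerically while going for the medium jar.

```bash
python3 -c "
from m import *
c=cam('wrist');P=np.array([[391,38],[446,38],[443,98],[388,97]],np.int32).reshape(-1,1,2); print(quad(c,P,.051))"
```

```text
(array([ 0.5839, -0.3296]), array([0.0457, 0.0463, 0.048 , 0.0454]), array([61.5, 64.5, 60.5, 61.6]))
```

{"name": "arm_command", "arguments": {
  "deltas": [
    [[0.4,3.3,-1,0,0,0],[0.4,3.3,-1,0,0,0],[0.4,3.3,-1,0,0,0],[0.3,3.4,-1,0,0,0],[0,0,-3,0,0,0],[0,0,-3,0,0,0],[0,0,-3,0,0,0],[0,0,-3,0,0,0],[0,0,-1.5,0,0,0],[0,0,-0.8,0,0,0],[0,0,0,0,0,0],[0,0,0,0,0,0]]
  ],
  "gripper": 1
}}

```text
t: 10.77
tool_pos: [0.4648, -0.2791, 0.0157]
orientation: [-2.7, -1.606, 0.0]
force: [-0.2, -0.3, 0.8]
opening: 0.0928
gripper_force: 0.0
```

{"name": "arm_command", "arguments": {
  "deltas": [
    [[0,0,-0.35,0,0,0],[0,0,0,0,0,0],[0,0,0,0,0,0],[0,0,0,0,0,0],[0,0,0,0,0,0],[0,0,0,0,0,0],[0,0,0,0,0,0],[0,0,0,0,0,0]]
  ],
  "gripper": 0.3,
  "squeeze": 10
}}

```text
t: 11.43
tool_pos: [0.4649, -0.2797, 0.0128]
orientation: [2.699, 1.605, 0.001]
force: [-0.1, 0.1, 4.1]
opening: 0.062
gripper_force: 10.0
```

{"name": "arm_command", "arguments": {
  "deltas": [
    [[0,0,0,0,0,0],[0,0,0,0,0,0],[0,0,0,0,0,0],[0,0,0,0,0,0],[0,0,0.5,0,0,0],[0,0,1.5,0,0,0],[0,0,3,0,0,0],[0,0,3,0,0,0],[0,0,3,0,0,0],[0,0,3,0,0,0],[0,0,2,0,0,0],[0,0,0,0,0,0]]
  ],
  "gripper": -1,
  "squeeze": 15
}}

```text
t: 12.43
tool_pos: [0.4662, -0.2807, 0.1774]
orientation: [2.695, 1.602, 0.004]
force: [0.2, -0.5, -0.8]
opening: 0.0616
gripper_force: 15.0
```

{"name": "arm_command", "arguments": {
  "deltas": [
    [[0.3,3.8,0.3,0,0,0],[0.3,3.8,0.3,0,0,0],[0.3,3.8,0.3,0,0,0],[0.3,3.8,0.3,0,0,0],[0.3,3.8,0.3,0,0,0],[0.3,3.8,0.3,0,0,0],[0.3,3.8,0.3,0,0,0],[0.3,3.8,0.2,0,0,0],[0,0,0,0,0,0],[0,0,0,0,0,0],[0,0,0,0,0,0]]
  ]
}}

```text
t: 13.35
tool_pos: [0.4874, 0.0245, 0.1936]
orientation: [-2.699, -1.607, 0.004]
force: [0.6, 0.4, -1.4]
opening: 0.0614
gripper_force: 15.0
```

```bash
python3 -c "
from m import *
look2('w8.png',[('large',(.555,.139),.064,'d'),('rmat',(.555,.139),.008,'d')])"
```

```text
t 13.35 pos [0.4874 0.0245 0.1936] ydir 151.5 tilt [-0.0026 -0.0004] open 0.0614 F [ 0.6  0.4 -1.4] g 15.0
large (0.5524, 0.1403, 0.0825, 0.0826) (276, 8, 104, 116)
rmat (0.5573, 0.1484, 0.098, 0.0982) (276, 8, 104, 116)
```

View pics/w8.png

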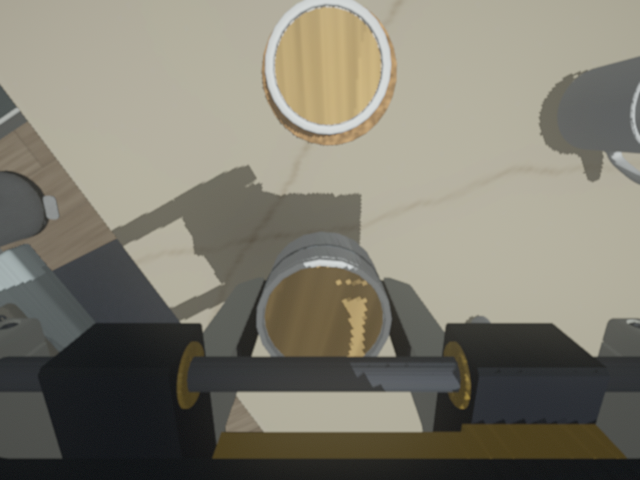

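The large jar's lid is clear at (328,68) and the medium jar is held centred at (324,310). Moving over and lowering.

{"name": "arm_command", "arguments": {
  "deltas": [
    [[1.6,2.9,0,0,0,0],[1.6,2.9,0,0,0,0],[1.6,2.9,0,0,0,0],[1.7,2.8,-1,0,0,0],[0,0,-2.5,0,0,0],[0,0,-2.5,0,0,0],[0,0,-2,0,0,0],[0,0,-1.5,0,0,0],[0,0,-0.9,0,0,0],[0,0,-0.5,0,0,0],[0,0,0,0,0,0],[0,0,0,0,0,0]]
  ]
}}

```text
t: 14.4
tool_pos: [0.5539, 0.139, 0.0868]
orientation: [2.701, 1.604, 0.001]
force: [-0.1, 0.8, -2.6]
opening: 0.0617
gripper_force: 15.0
```

{"name": "arm_command", "arguments": {
  "deltas": [
    [[-0.1,0.1,-0.3,0,0,0],[0,0,-0.3,0,0,0],[0,0,-0.2,0,0,0],[0,0,-0.1,0,0,0],[0,0,-0.1,0,0,0],[0,0,-0.05,0,0,0],[0,0,0,0,0,0],[0,0,0,0,0,0]]
  ]
}}

```text
t: 15.07
tool_pos: [0.5524, 0.1408, 0.0768]
orientation: [2.7, 1.606, 0.0]
force: [-4.3, -0.4, 7.6]
opening: 0.061
gripper_force: 15.0
```

{"name": "arm_command", "arguments": {
  "deltas": [
    [[0,0,0,0,0,0],[0,0,0,0,0,0],[0,0,0,0,0,0],[0,0,0,0,0,0],[0,0,0,0,0,0],[0,0,1,0,0,0],[0,0,2.5,0,0,0],[0,0,3.5,0,0,0],[0,0,3.5,0,0,0],[-1.6,-2.9,1.5,0,0,0],[-1.6,-2.9,0,0,0,0],[-1.6,-2.9,0,0,0,0]]
  ],
  "gripper": 1
}}

```text
t: 16.07
tool_pos: [0.505, 0.0531, 0.1985]
orientation: [2.697, 1.606, 0.006]
force: [0.7, -1.4, 0.0]
opening: 0.0927
gripper_force: 0.0
```

{"name": "arm_command", "arguments": {
  "deltas": [
    [[-1.6,-2.9,0,0,0,0],[0,0,0,0,0,0],[0,0,0,0,0,0],[0,0,0,0,0,0]]
  ]
}}

```text
t: 16.4
tool_pos: [0.4888, 0.0248, 0.1964]
orientation: [2.701, 1.604, 0.002]
force: [0.3, 0.2, -0.3]
opening: 0.0929
gripper_force: 0.0
```

```bash
python3 -c "
from m import *
look2('w9.png',[('large',(.553,.14),.064,'d'),('med',(.553,.14),.105,'d'),('tiny',(.587,-.187),.036,'d')])"
```

```text
t 16.4 pos [0.4888 0.0248 0.1964] ydir 151.4 tilt [0.0014 0.0004] open 0.0929 F [ 0.3  0.2 -0.3] g 0.0
large (0.5557, 0.1491, 0.0615, 0.0617) (285, 13, 78, 87)
med (0.5517, 0.142, 0.0531, 0.0532) (285, 13, 78, 87)
tiny not found 0.06932723241841858
```

View pics/w9.png

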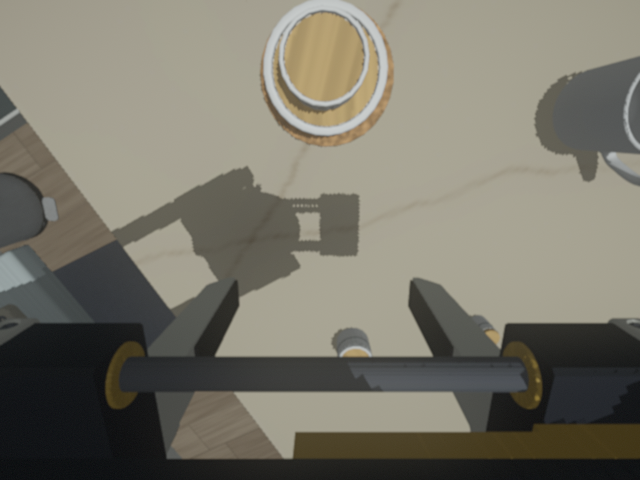

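The medium jar sits inside the large jar's rim (lid at (324,55)) and the large jar hasn't moved. Next the small jar.

{"name": "arm_command", "arguments": {
  "deltas": [
    [[-1.4,-3.5,0,0,0,0],[-1.4,-3.5,0,0,0,0],[-1.4,-3.5,0,0,0,0],[-1.4,-3.5,0,0,0,0],[-1.4,-3.6,0,0,0,0],[-1.4,-3.6,0,0,0,0],[-1.3,-3.6,0,0,0,0],[0,0,0,0,0,0],[0,0,0,0,0,0],[0,0,0,0,0,0]]
  ]
}}

```text
t: 17.28
tool_pos: [0.392, -0.2226, 0.1956]
orientation: [-2.7, -1.605, -0.001]
force: [1.1, -0.3, 0.6]
opening: 0.0929
gripper_force: 0.0
```

```bash
python3 -c "
from m import *
look2('w10.png',[('small',(.441,-.136),.036,'d'),('tiny',(.587,-.187),.036,'d')])"
```

```text
t 17.28 pos [ 0.392  -0.2226  0.1956] ydir 151.5 tilt [0.     0.0008] open 0.0929 F [ 1.1 -0.3  0.6] g 0.0
small (0.4413, -0.1353, 0.03, 0.0302) (310, 96, 34, 36)
tiny (0.5866, -0.1848, 0.019, 0.02) (484, 71, 24, 25)
```

{"name": "arm_command", "arguments": {
  "deltas": [
    [[1.6,2.9,-1,0,0,0],[1.6,2.9,-1,0,0,0],[1.7,2.9,-1,0,0,0],[0,0,-3,0,0,0],[0,0,-3,0,0,0],[0,0,-3,0,0,0],[0,0,-3,0,0,0],[0,0,-1.8,0,0,0],[0,0,-1,0,0,0],[0,0,-0.3,0,0,0],[0,0,0,0,0,0],[0,0,0,0,0,0]]
  ],
  "gripper": 0.4
}}

```text
t: 18.33
tool_pos: [0.4416, -0.1362, 0.016]
orientation: [2.698, 1.606, 0.002]
force: [0.9, -0.8, 0.3]
opening: 0.0649
gripper_force: 0.0
```

{"name": "arm_command", "arguments": {
  "deltas": [
    [[0,0.05,-0.3,0,0,0],[0,0,-0.1,0,0,0],[0,0,0,0,0,0],[0,0,0,0,0,0],[0,0,0,0,0,0],[0,0,0,0,0,0],[0,0,0,0,0,0],[0,0,0,0,0,0]]
  ],
  "gripper": -0.18,
  "squeeze": 8
}}

```text
t: 19.0
tool_pos: [0.4407, -0.1361, 0.0111]
orientation: [2.7, 1.605, 0.001]
force: [-0.2, -0.4, 3.6]
opening: 0.0395
gripper_force: 8.0
```

{"name": "arm_command", "arguments": {
  "deltas": [
    [[0,0,0,0,0,0],[0,0,0,0,0,0],[0,0,0,0,0,0],[0,0,0,0,0,0],[0,0,0.5,0,0,0],[0,0,1.5,0,0,0],[0,0,3,0,0,0],[0,0,3,0,0,0],[0,0,3,0,0,0],[0,0,3,0,0,0],[0,0,3,0,0,0],[0,0,2.5,0,0,0]]
  ],
  "gripper": -1,
  "squeeze": 12
}}

```text
t: 20.0
tool_pos: [0.4401, -0.1356, 0.2076]
orientation: [2.7, 1.606, 0.0]
force: [0.3, -0.4, -1.0]
opening: 0.0396
gripper_force: 12.0
```

{"name": "arm_command", "arguments": {
  "deltas": [
    [[1,3.2,0.6,0,0,0],[1,3.2,0.6,0,0,0],[1,3.2,0.6,0,0,0],[1,3.2,0.6,0,0,0],[0.9,3.2,0.6,0,0,0],[0,0,0,0,0,0],[0,0,0,0,0,0],[0,0,0,0,0,0]]
  ]
}}

```text
t: 20.67
tool_pos: [0.4887, 0.0241, 0.235]
orientation: [-2.699, -1.606, 0.002]
force: [0.0, -0.1, -0.1]
opening: 0.0392
gripper_force: 12.0
```

```bash
python3 -c "
from m import *
from scipy.spatial.transform import Rotation as Ro
look2('w11.png',[('med',(.553,.14),.105,'d')])
s=monitor.read_state();c=cam('wrist');T=Ro.from_rotvec(s['orientation']).as_matrix()
for dx in (.018,.02,.022): print(proj(c,s['tool_pos']+T@[dx,0,-.0285]).round(1))"
```

```text
t 20.67 pos [0.4887 0.0241 0.235 ] ydir 151.5 tilt [-0.0016 -0.0003] open 0.0392 F [ 0.  -0.1 -0.1] g 12.0
med (0.5518, 0.1418, 0.0524, 0.0525) (291, 30, 67, 74)
[325.7 282.8]
[325.7 278.8]
[325.7 274.7]
```

View pics/w11.png

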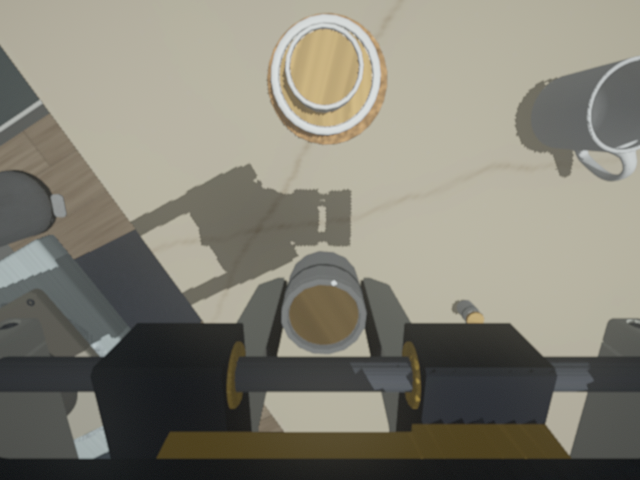

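The small jar is held centred at (324,310) and the medium jar's lid is at (324,67). Moving over.

{"name": "arm_command", "arguments": {
  "deltas": [
    [[1.6,2.9,0,0,0,0],[1.6,2.9,0,0,0,0],[1.6,2.9,0,0,0,0],[1.5,3,-1,0,0,0],[0,0,-2.5,0,0,0],[0,0,-2.5,0,0,0],[0,0,-2,0,0,0],[0,0,-1.5,0,0,0],[0,0,-0.9,0,0,0],[0,0,-0.5,0,0,0],[0,0,0,0,0,0],[0,0,0,0,0,0]]
  ]
}}

```text
t: 21.72
tool_pos: [0.5528, 0.1406, 0.1274]
orientation: [2.701, 1.604, 0.001]
force: [0.0, 0.2, -0.8]
opening: 0.04
gripper_force: 12.0
```

{"name": "arm_command", "arguments": {
  "deltas": [
    [[-0.05,0.05,-0.4,0,0,0],[0,0,-0.3,0,0,0],[0,0,-0.2,0,0,0],[0,0,-0.1,0,0,0],[0,0,-0.1,0,0,0],[0,0,0,0,0,0],[0,0,0,0,0,0]]
  ]
}}

```text
t: 22.3
tool_pos: [0.552, 0.1418, 0.1161]
orientation: [2.7, 1.606, 0.001]
force: [-2.5, 0.1, 3.2]
opening: 0.0397
gripper_force: 12.0
```

{"name": "arm_command", "arguments": {
  "deltas": [
    [[0,0,0,0,0,0],[0,0,0,0,0,0],[0,0,0,0,0,0],[0,0,0,0,0,0],[0,0,0,0,0,0],[0,0,1,0,0,0],[0,0,2.5,0,0,0],[0,0,3.5,0,0,0],[0,0,3.5,0,0,0],[-1.6,-2.9,1.5,0,0,0],[-1.6,-2.9,0,0,0,0],[-1.6,-2.9,0,0,0,0]]
  ],
  "gripper": 0.5
}}

```text
t: 23.3
tool_pos: [0.5044, 0.0542, 0.2385]
orientation: [2.697, 1.606, 0.006]
force: [-0.0, -1.5, -1.4]
opening: 0.0695
gripper_force: 0.0
```

{"name": "arm_command", "arguments": {
  "deltas": [
    [[-1.6,-2.9,0,0,0,0],[0,0,0,0,0,0],[0,0,0,0,0,0],[0,0,0,0,0,0]]
  ]
}}

```text
t: 23.63
tool_pos: [0.4882, 0.0258, 0.2364]
orientation: [2.701, 1.604, 0.002]
force: [-0.4, 0.0, 0.6]
opening: 0.0695
gripper_force: 0.0
```

```bash
python3 -c "
from m import *
look2('w12.png',[('small',(.553,.14),.141,'d'),('tiny',(.587,-.186),.036,'d')])"
```

```text
t 23.63 pos [0.4882 0.0258 0.2364] ydir 151.4 tilt [0.0013 0.0004] open 0.0695 F [-0.4  0.   0.6] g 0.0
small (0.5514, 0.1435, 0.0309, 0.0309) (302, 33, 45, 50)
tiny (0.5876, -0.1829, 0.0157, 0.0209) (467, 312, 16, 12)
```

{"name": "arm_command", "arguments": {
  "deltas": [
    [[0.6,-3.7,-0.5,0,0,0],[0.6,-3.7,-0.5,0,0,0],[0.6,-3.7,-0.5,0,0,0],[0.6,-3.7,-0.5,0,0,0],[0.6,-3.7,-0.5,0,0,0],[0.7,-3.7,-0.5,0,0,0],[0.7,-3.8,-0.5,0,0,0],[0.7,-3.8,-0.5,0,0,0],[0,0,0,0,0,0],[0,0,0,0,0,0],[0,0,0,0,0,0]]
  ]
}}

```text
t: 24.6
tool_pos: [0.5394, -0.2713, 0.1951]
orientation: [-2.699, -1.606, 0.0]
force: [0.8, -0.9, 0.9]
opening: 0.0697
gripper_force: 0.0
```

```bash
python3 -c "
from m import *
look2('w13.png',[('tiny',(.587,-.186),.036,'d')])"
```

```text
t 24.6 pos [ 0.5394 -0.2713  0.1951] ydir 151.5 tilt [-0.0008  0.0012] open 0.0697 F [ 0.8 -0.9  0.9] g 0.0
tiny (0.5869, -0.185, 0.0192, 0.0195) (315, 105, 22, 23)
```

{"name": "arm_command", "arguments": {
  "deltas": [
    [[1.6,2.9,0,0,0,0],[1.6,2.9,-1,0,0,0],[1.6,2.8,-2,0,0,0],[0,0,-3,0,0,0],[0,0,-3,0,0,0],[0,0,-3,0,0,0],[0,0,-3,0,0,0],[0,0,-1.8,0,0,0],[0,0,-1,0,0,0],[0,0,-0.3,0,0,0],[0,0,0,0,0,0],[0,0,0,0,0,0]]
  ],
  "gripper": 0.1
}}

```text
t: 25.65
tool_pos: [0.5882, -0.1862, 0.0166]
orientation: [2.698, 1.605, 0.003]
force: [-0.6, 0.2, 1.3]
opening: 0.0512
gripper_force: 0.0
```

{"name": "arm_command", "arguments": {
  "deltas": [
    [[-0.05,0.05,-0.3,0,0,0],[0,0,-0.2,0,0,0],[0,0,0,0,0,0],[0,0,0,0,0,0],[0,0,0,0,0,0],[0,0,0,0,0,0],[0,0,0,0,0,0],[0,0,0,0,0,0]]
  ],
  "gripper": -0.6,
  "squeeze": 6
}}

```text
t: 26.32
tool_pos: [0.5865, -0.186, 0.0099]
orientation: [2.7, 1.605, 0.0]
force: [-0.2, -0.6, 2.7]
opening: 0.0218
gripper_force: 6.0
```

{"name": "arm_command", "arguments": {
  "deltas": [
    [[0,0,0,0,0,0],[0,0,0,0,0,0],[0,0,0,0,0,0],[0,0,0,0,0,0],[0,0,0.5,0,0,0],[0,0,1.5,0,0,0],[0,0,3,0,0,0],[0,0,3,0,0,0],[0,0,3,0,0,0],[0,0,3,0,0,0],[0,0,3,0,0,0],[0,0,3,0,0,0]]
  ],
  "gripper": -1,
  "squeeze": 8
}}

```text
t: 27.32
tool_pos: [0.5858, -0.1855, 0.2109]
orientation: [-2.7, -1.605, 0.001]
force: [0.2, -0.3, -1.1]
opening: 0.0216
gripper_force: 8.0
```

{"name": "arm_command", "arguments": {
  "deltas": [
    [[-1.4,3,0.9,0,0,0],[-1.4,3,0.9,0,0,0],[-1.4,3,0.9,0,0,0],[-1.4,3,0.9,0,0,0],[-1.4,3,0.9,0,0,0],[-1.4,3,0.9,0,0,0],[-1.3,3,0.9,0,0,0],[0,0,0,0,0,0],[0,0,0,0,0,0],[0,0,0,0,0,0]]
  ]
}}

```text
t: 28.15
tool_pos: [0.4893, 0.0241, 0.2725]
orientation: [2.7, 1.606, -0.0]
force: [0.5, -0.0, -0.9]
opening: 0.0213
gripper_force: 8.0
```

```bash
python3 -c "
from m import *
from scipy.spatial.transform import Rotation as Ro
im=look2('w14.png',[('small',(.553,.142),.141,'d')])
s=monitor.read_state();c=cam('wrist');T=Ro.from_rotvec(s['orientation']).as_matrix()
for dx in (-.011,.009,.011,.013): print(proj(c,s['tool_pos']+T@[dx,0,-.026]).round(1))
B=blobs(im,60)[1]
for b in B:
    r=cv2.boundingRect(b)
    if 250<r[0]<400 and r[1]>200: print(r)"
```

```text
t 28.15 pos [0.4893 0.0241 0.2725] ydir 151.5 tilt [-0.0001 -0.0004] open 0.0213 F [ 0.5 -0.  -0.9] g 8.0
small (0.5515, 0.1431, 0.0303, 0.0305) (303, 45, 39, 43)
[325.5 335.4]
[325.6 298.2]
[325.6 294.3]
[325.7 290.4]Traceback (most recent call last):
  File "<string>", line 7, in <module>
    B=blobs(im,60)[1]
      ~~~~~^^^^^^^
  File "m.py", line 3, in blobs
    hsv=cv2.cvtColor(im,cv2.COLOR_BGR2HSV)
cv2.error: OpenCV(4.12.0) /io/opencv/modules/imgproc/src/color.cpp:199: error: (-215:Assertion failed) !_src.empty() in function 'cvtColor'
```

View pics/w14.png

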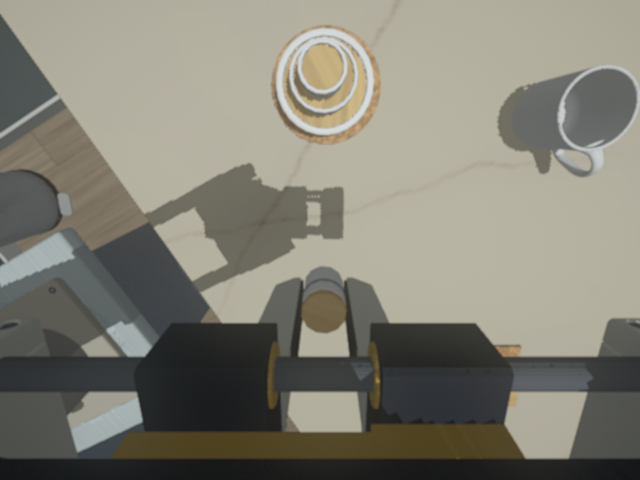

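The tiny jar is held at (323,311), about 1 mm ahead of centre. The nested tower is at (323,67). Placing it.

{"name": "arm_command", "arguments": {
  "deltas": [
    [[1.5,2.9,0,0,0,0],[1.5,2.9,0,0,0,0],[1.6,2.9,0,0,0,0],[1.6,3.1,-1,0,0,0],[0,0,-2.5,0,0,0],[0,0,-2.5,0,0,0],[0,0,-2,0,0,0],[0,0,-1.5,0,0,0],[0,0,-0.9,0,0,0],[0,0,-0.5,0,0,0],[0,0,0,0,0,0],[0,0,0,0,0,0]]
  ]
}}

```text
t: 29.2
tool_pos: [0.5518, 0.1417, 0.1642]
orientation: [2.701, 1.604, 0.001]
force: [-0.7, 0.7, -1.0]
opening: 0.0216
gripper_force: 8.0
```

{"name": "arm_command", "arguments": {
  "deltas": [
    [[-0.05,0,-0.5,0,0,0],[0,0,-0.4,0,0,0],[0,0,-0.2,0,0,0],[0,0,-0.1,0,0,0],[0,0,-0.1,0,0,0],[0,0,0,0,0,0],[0,0,0,0,0,0]]
  ]
}}

```text
t: 29.78
tool_pos: [0.551, 0.1423, 0.1509]
orientation: [2.7, 1.606, 0.001]
force: [-0.3, 0.3, 1.3]
opening: 0.0219
gripper_force: 8.0
```

{"name": "arm_command", "arguments": {
  "deltas": [
    [[0,0,-0.05,0,0,0],[0,0,0,0,0,0],[0,0,0,0,0,0]]
  ]
}}

```text
t: 30.03
tool_pos: [0.5511, 0.1423, 0.1509]
orientation: [2.7, 1.605, 0.001]
force: [-1.7, 0.1, 5.1]
opening: 0.0216
gripper_force: 8.0
```

{"name": "arm_command", "arguments": {
  "deltas": [
    [[0,0,0,0,0,0],[0,0,0,0,0,0],[0,0,0,0,0,0],[0,0,0,0,0,0],[0,0,0,0,0,0],[0,0,0.5,0,0,0],[0,0,2,0,0,0],[0,0,3,0,0,0],[0,0,3.5,0,0,0],[0,0,2,0,0,0],[-1.6,-2.9,0,0,0,0],[-1.6,-2.9,0,0,0,0]]
  ],
  "gripper": -0.1
}}

```text
t: 31.03
tool_pos: [0.5198, 0.0846, 0.2627]
orientation: [2.697, 1.608, 0.006]
force: [-0.6, -1.5, -0.5]
opening: 0.0417
gripper_force: 0.0
```

{"name": "arm_command", "arguments": {
  "deltas": [
    [[-1.6,-2.9,0,0,0,0],[-1.6,-2.9,0,0,0,0],[-1.6,-2.9,0,0,0,0],[-1.6,-2.9,0,0,0,0],[0,0,0,0,0,0],[0,0,0,0,0,0],[0,0,0,0,0,0]]
  ]
}}

```text
t: 31.62
tool_pos: [0.4551, -0.0317, 0.2606]
orientation: [2.701, 1.604, 0.002]
force: [0.0, 1.1, -0.8]
opening: 0.0419
gripper_force: 0.0
```

```bash
python3 -c "
from m import *
tool(); im=snap('wrist','w15.png'); a=snap('scene','f1.png'); b=snap('side','f2.png')
r=lambda x:cv2.resize(x,(400,300),interpolation=cv2.INTER_AREA)
z=lambda x:cv2.resize(x,(400,300),interpolation=cv2.INTER_CUBIC)
cv2.imwrite('pics/fin.png',np.vstack([np.hstack([r(im),r(a)]),np.hstack([z(a[240:390,160:360]),z(b[130:280,160:360])])]))"
```

```text
t 31.62 pos [ 0.4551 -0.0317  0.2606] ydir 151.4 tilt [0.001  0.0003] open 0.0419 F [ 0.   1.1 -0.8] g 0.0
```

View pics/fin.png

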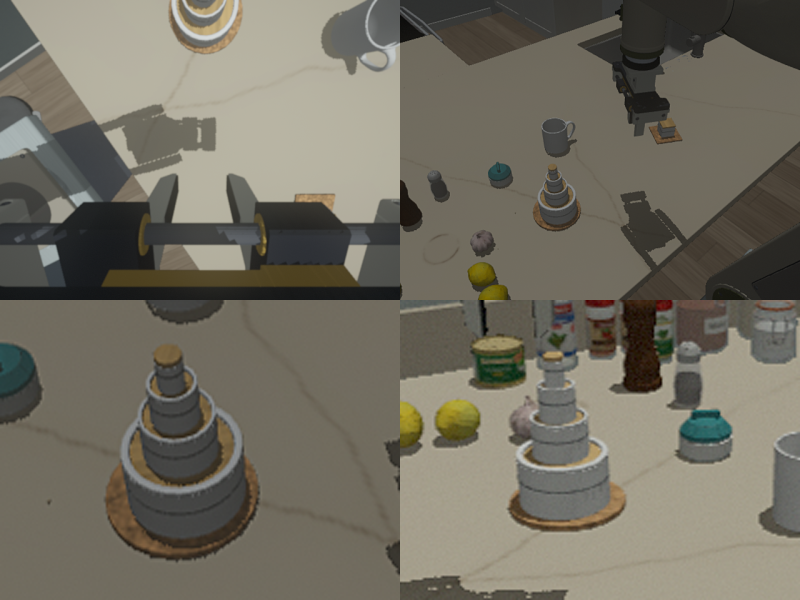

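The final views show a straight, nested tower in the middle of the round mat, the square jar upright on its mat, and the mug and timer undisturbed. Handing in.

```bash
python3 -c "
from plant import ticket
print(ticket.close_job())"
```

```text
the job is handed in; nothing more can be done
None
```

The job is handed in after about 32 s of robot time: the square jar stands in the middle of the square mat, and the medium, small and tiny jars are nested upright in that order on the large one; the judge gave no verdict.

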